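# Dowel a split bearing block, then draw its plug gauge halfway and hold it

## Robot

A 6-joint arm with a two-finger parallel gripper is mounted at the origin on a cart in front of the work surface, level with it; the furniture and walls round the work are solid. World frame = base frame: x ahead of the robot, y to its left, z up, the work surface at z = 0. Lengths are in m, angles in rad, forces in N, time in s.
With the tool pointing down it reaches from about 0.4 to 0.825 m from the base axis. Payload 7 kg.
Tool frame: the origin (TCP) lies between the finger pads; the fingertips stand 8 mm ahead of it and the grasp point (between the pads) lies 11 mm behind it (arm.finger_overhang is the distance from the TCP to the fingertips, in m); z points along the fingers, y is the line along which they close (so a half turn about z gives the same grasp; the last joint's range is limited). The gripper opens to 88 mm and grips with 3 to 60 N. Pads are 19 mm wide; open, the fingers measure 130 mm over their backs; the gripper's body (78 mm by 193 mm) begins 47 mm behind the grasp point.
Start: joints at [1.51, 0.359, 0.012, 0, -1.224, -0.288], TCP at [0.231, 0.634, 0.235] pointing down, gripper open.
Joint ranges: [-3.07, 3.07], [-1.43, 2.12], [-1.02, 1.25], [-3.03, 1.67], [-3.05, -0], [-3.03, 3.03]. Speed limits (rad/s): [2.39, 2.39, 3.01, 3.14, 3.14, 3.14].

## Interface

Orientations are given as [roll, pitch, yaw] about the fixed x, y, z axes, in that order (R = Rz(yaw) Ry(pitch) Rx(roll)).
In Python, from station import arm gives the robot as it stands.
- The arm moves only by the tool move_arm, never from a script. Its argument "rows" is text: rows parted by semicolons, each of 7 numbers parted by spaces: the turn, a rotation vector about the tool's x, y, z in degrees, then the shift along the tool's x, y, z in m, then the finger opening in m, from 0 to 0.0876. A call has 1 to 8 rows; each row shifts and turns the commanded pose from where the row before left it, along the tool's axes as they then stand; what a row does not reach is not made up. A row lasts 1/8 s, in which the tool goes at most 62.5 mm and 10.7 degrees, less where a joint would pass 70% of its speed; a pose out of reach is approached as far as the arm can. A call is refused whole if a number of a shift passes 0.0625 or a number of a turn 10.7, either way. A call with a gripper value outside its range is refused whole. The fingers move at their own pace and stop on an object; "squeeze" is the grip in N (left out, the last holds). Time passes only in rows, so rows that do not move let the fingers close. It gives the time, the measured TCP pose, the force, the opening and the grip force at its end, in the units of the state.
- arm.get_state(): the state, without advancing time (a new reading comes with each control period).
- arm.grab_frame(name): name is "side" or "top" or "wrist"; returns (picture, depth): 384x512x3 uint8, blue, green, red; 384x512 float32, m along the optical axis (not along the pixel's ray), 0 where there is no reading.
- arm.camera_model(name): a dict with "mtx" (3x3 intrinsics, pixels), "camera_from_world" (4x4, takes a point from world to camera coordinates); the wrist camera has in their place "mount" (4x4, takes a point from camera to tool coordinates, whose origin is the TCP and whose axes are the flange's). Camera axes: x right, y down, z forward; pixel columns grow to the right and rows downward; lengths in m; the calibration is good to about 2 mm. A picture is of the moment at which its call begins: read the wrist's pose just before it. camera_model takes no time and is no camera call.
- arm.job_done(): hands the job in; it is judged then, once.
The state is a dict: "t": time; "q": joint angles; "qd": joint speeds; "joint_efforts": joint torques, N m; "eef_pos": TCP position; "ee_rot": TCP orientation; "force": force on the tool from outside, world axes, zero at the start; "moment": the same for the moment, N m; "width": finger opening in m; "gripper_force": force on a finger pad.
Only numpy, scipy, OpenCV 4.12 (cv2) and the standard library are available. Lean on these libraries where they do the work, as an engineer would, in place of code of your own. Each camera call takes 0.05 s, during which the arm holds its last target. There are 200 camera calls.

## Task

Lock the two halves of the aluminium bearing block together by taking the two steel dowel pins from the wooden rack, one by one, and dropping them fully home in the two empty holes of the block, one in each. Only then take the plug gauge that stands in the block's middle bore by its handle and draw it straight up by 25 mm, half of its shank, so that the groove round the shank comes level with the bore's mouth; finish while still holding it there, so that the bore can be oiled. Do not pull the gauge right out, lift, tip or drag the block, or disturb the other things on the bench.

Things in the scene. Friction and masses are not known exactly. Their poses are not given: they have to be found in the camera images.
- block: split bearing block of bare aluminium, 44 x 130 x 56 mm (x, y, z), about 0.9 kg, loose on the bench. Origin: centre of its underside; z up, y along its length. In its top, 56 mm above the bench, are three vertical through holes in a row along y: the bore in the middle, holding the plug gauge, and an empty dowel hole 46 mm to each side. Small flat screw heads on top are only looks.
- bore_mouth (a point): centre of the mouth of the middle bore (21.5 mm across), on the block's top face; axes as the block's
- hole_left (a point): centre of the mouth of the empty dowel hole at the block's +y end, on the block's top face; the hole is 13.5 mm across, its mouth chamfered 2 mm; axes as the block's
- hole_right (a point): centre of the mouth of the empty dowel hole at the block's -y end, on the block's top face; the hole is 13.5 mm across, its mouth chamfered 2 mm; axes as the block's
- gauge: steel plug gauge standing loose in the block's middle bore, 97 mm long, about 0.2 kg. From below: shank 20 mm thick, 50 mm long, a dark groove half-way up it (hidden at the start); collar 30 mm across, 5 mm thick, at the start resting on the block's top; dark round handle 18 mm thick, 42 mm long. Origin: centre of the shank's foot; z up along its axis. Slides freely if drawn straight, sinks back if let go.
- gauge_collar (a point): on the gauge's axis at the underside of the collar, 50 mm above the gauge's origin; level with bore_mouth at the start. The handle reaches from 5 to 47 mm above this point.
- rack: fixed wooden pin rack, 50 x 110 x 30 mm (x, y, z), with two square sockets 13.5 mm wide and 20 mm deep, 30 mm to either side of its middle along y, in which the two pins stand. Origin: centre of its underside.
- pin1: steel dowel pin 1, upright in the rack's +y socket, 50 g: shank 12 mm thick, 36 mm long, its foot bevelled 2 mm; round head 18 mm thick, 22 mm high above it. Origin: centre of the shank's foot, at the start 10 mm above the bench (head from 46 to 68 mm above the bench); z up along its axis. The pins are alike and fit either dowel hole; fully home, the head rests on the block's top.
- pin2: steel dowel pin 2, upright in the rack's -y socket, 50 g: shank 12 mm thick, 36 mm long, its foot bevelled 2 mm; round head 18 mm thick, 22 mm high above it. Origin: centre of the shank's foot, at the start 10 mm above the bench (head from 46 to 68 mm above the bench); z up along its axis. The pins are alike and fit either dowel hole; fully home, the head rests on the block's top.
- pin1_neck (a point): on the axis of pin 1 at the underside of its head, 36 mm above its origin
- pin2_neck (a point): on the axis of pin 2 at the underside of its head, 36 mm above its origin
- blue_cabinet: fixed tall blue parts cabinet at the back of the bench, 170 (x, drawer pulls included) x 300 mm, over 0.5 m high; origin: centre of its underside, front 85 mm towards its -x. The block and the rack stand on the bench to the left and right of it, either way round, with grey bins behind the right place: carry things in front of it, near the robot.
- lid_white: bystander: white round cap 45 mm across, 14 mm high, lying on the bench; origin under its centre
- match_box: bystander: matchbox 35 x 52 x 14 mm, lying on the bench; origin under its centre
- sand_block: bystander: brown sanding block 34 x 62 x 18 mm; origin under its centre
- tweezers: bystander: white tweezers 13 x 122 x 8 mm, lying on the bench; origin under the centre
- side_cutters: bystander: side cutters with red handles, 45 x 127 x 12 mm, lying on the bench; origin under the centre

How it is judged:
By the outcome, as a careful person would: the job done as asked, in the order asked, and still so for the second after the job is handed in, while the arm keeps its last pose, push and grip.
It also fails if it takes over 72 s, if anything falls off the work surface, if the arm or the gripper's body presses on something with over 40 N, if the wrist force passes 120 N, or if a joint passes its speed limit or range.

## Working session

There is one attempt and no reset: what is moved stays moved. The work goes in short steps, Python scripts to look and compute and a tool call to move; the robot and the scene stay as the last step left them, time stands still between calls to the robot, and variables do not carry over. Pictures are saved under pics/ and viewed, at most 10 in all, crops included, and the job is handed in when it is done.

Besides the shell and the picture viewer there is one more tool, called after "Call:" as name(argument=value, ...), one argument or row to a line, values as JSON. move_arm: Moves the arm, as the interface text tells. Its arguments: {"type":"object","properties":{"rows":{"type":"string"},"squeeze":{"type":"number"}},"required":["rows"]}

```bash
ls; mkdir -p pics; cat > h.py <<'E'
import numpy as np, cv2
from station import arm
from scipy.spatial.transform import Rotation as R
def tool():
    s=arm.get_state(); T=np.eye(4); T[:3,:3]=R.from_euler('xyz',s['ee_rot']).as_matrix(); T[:3,3]=s['eef_pos']; return s,T
def grab(n):
    s,T=tool(); p,d=arm.grab_frame(n); m=arm.camera_model(n); K=np.array(m['mtx'])
    W=T@np.array(m['mount']) if n=='wrist' else np.linalg.inv(np.array(m['camera_from_world']))
    return p,d,K,W
def cloud(d,K,W):
    v,u=np.mgrid[:d.shape[0],:d.shape[1]]
    P=np.stack([(u-K[0,2])/K[0,0]*d,(v-K[1,2])/K[1,1]*d,d],-1)
    return P@W[:3,:3].T+W[:3,3]
def ray(px,z,K,W):
    r=W[:3,:3]@np.array([(px[0]-K[0,2])/K[0,0],(px[1]-K[1,2])/K[1,1],1]); o=W[:3,3]
    return o+r*(z-o[2])/r[2]
E
python3 - <<'E'
from h import *
s,T=tool(); print({k:np.round(v,3) for k,v in s.items()}, arm.finger_overhang)
print(T.round(3))
for n in('top','side','wrist'):
    p,d,K,W=grab(n); cv2.imwrite(f'pics/{n}0.png',p); np.savez(f'{n}0.npz',p=p,d=d,K=K,W=W); print(n,W.round(3).tolist(),K[0].round(1))
a=cv2.imread('pics/top0.png');b=cv2.imread('pics/side0.png')
E
```

```text
pics
{'t': np.float64(0.0), 'q': array([ 1.51 ,  0.359,  0.011, -0.   , -1.224, -0.288]), 'qd': array([ 0.   , -0.001, -0.   , -0.001, -0.   ,  0.   ]), 'joint_efforts': array([ 1.0000e-03, -5.8272e+01,  2.9306e+01,  6.9970e+00,  7.0000e-03,
       -0.0000e+00]), 'eef_pos': array([0.231, 0.634, 0.234]), 'ee_rot': array([ 3.14 , -0.   , -0.349]), 'force': array([-0.558,  0.47 ,  0.688]), 'moment': array([-0.022,  0.022,  0.015]), 'gripper_force': np.float64(0.0), 'width': np.float64(0.087)} 0.008
[[ 0.94  -0.342 -0.     0.231]
 [-0.342 -0.94  -0.002  0.634]
 [ 0.     0.002 -1.     0.234]
 [ 0.     0.     0.     1.   ]]
top [[-0.014, -0.99, 0.14, 0.421], [-1.0, 0.014, -0.002, -0.024], [-0.0, -0.14, -0.99, 1.115], [0.0, 0.0, 0.0, 1.0]] [430.6   0.  262.5]
side [[-1.0, -0.005, 0.023, 0.561], [-0.023, 0.467, -0.884, 0.883], [-0.007, -0.884, -0.467, 0.529], [0.0, 0.0, 0.0, 1.0]] [363.8   0.  251.2]
wrist [[-0.341, -0.894, -0.289, 0.31], [-0.94, 0.325, 0.103, 0.606], [0.002, 0.307, -0.952, 0.383], [0.0, 0.0, 0.0, 1.0]] [332.4   0.  252.5]
```

View pics/top0.png

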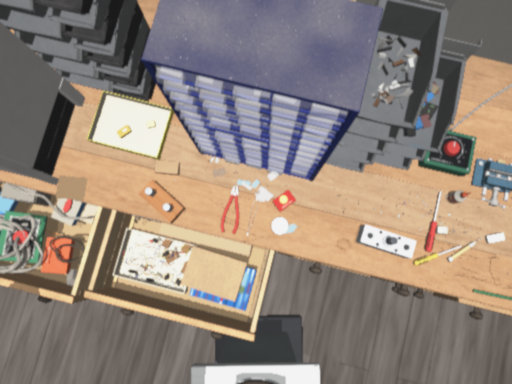

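View pics/wrist0.png

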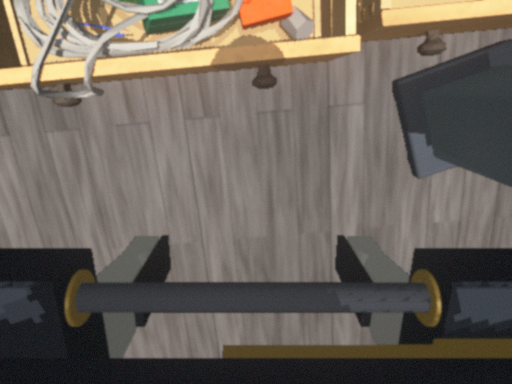

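The top view shows the rack (brown) at about (162,200) with pins at (150,190) and (167,207). The white-silver block is at (388,240), with the gauge near (391,240). The cabinet is between them at the back. The wrist view shows only floor and drawers so far. Next I'll measure.

```bash
python3 - <<'E'
from h import *
z=np.load('top0.npz'); p,d,K,W=[z[k] for k in 'pdKW']
C=cloud(d,K,W)
hsv=cv2.cvtColor(p,cv2.COLOR_BGR2HSV)
# block
def sel(box,zlo,zhi):
    u0,v0,u1,v1=box; m=np.zeros(d.shape,bool); m[v0:v1,u0:u1]=True
    return m&(C[...,2]>zlo)&(C[...,2]<zhi)
for name,box,a,b in [('blocktop',(345,210,430,270),.045,.066),('gauge',(345,210,430,270),.085,.12),('rack top',(130,165,200,235),.02,.04),('pin A',(140,180,158,199),.055,.08),('pin B',(158,198,178,217),.055,.08)]:
    m=sel(box,a,b); P=C[m]; print(name,m.sum(), P.mean(0).round(4) if len(P) else '', np.median(P[:,2]).round(4) if len(P) else '')
    if len(P)>50:
        r=cv2.minAreaRect((P[:,:2]*1000).astype(np.float32)); print(r)
print('bench z',[np.median(C[v-3:v+3,u-3:u+3,2]).round(4) for u,v in((190,230),(330,215),(200,180))])
big=np.hstack([cv2.resize(p[160:240,110:210],(400,320),interpolation=cv2.INTER_CUBIC),cv2.resize(p[200:280,340:440],(400,320),interpolation=cv2.INTER_CUBIC)])
b=cv2.imread('pics/side0.png'); cv2.imwrite('pics/c1.png',np.vstack([big,cv2.resize(b,(800,600))[200:480]]))
E
```

```text
blocktop 883 [ 0.4473 -0.3295  0.0557] 0.0557
((447.85577392578125, -330.9193115234375), (131.2954559326172, 44.85498046875), 71.04141998291016)
gauge 61 [ 0.4478 -0.329   0.1004] 0.1019
((447.97515869140625, -329.6260681152344), (17.08479881286621, 17.266630172729492), 11.194414138793945)
rack top 767 [0.5583 0.2309 0.029 ] 0.0291
((587.30859375, 212.36538696289062), (119.43296813964844, 120.60697937011719), 47.683372497558594)
pin A 49 [0.5778 0.2541 0.0658] 0.0663
pin B 50 [0.5379 0.2098 0.066 ] 0.0669
bench z [np.float64(-0.0884), np.float64(-0.0006), np.float64(-0.0009)]
```

View pics/c1.png

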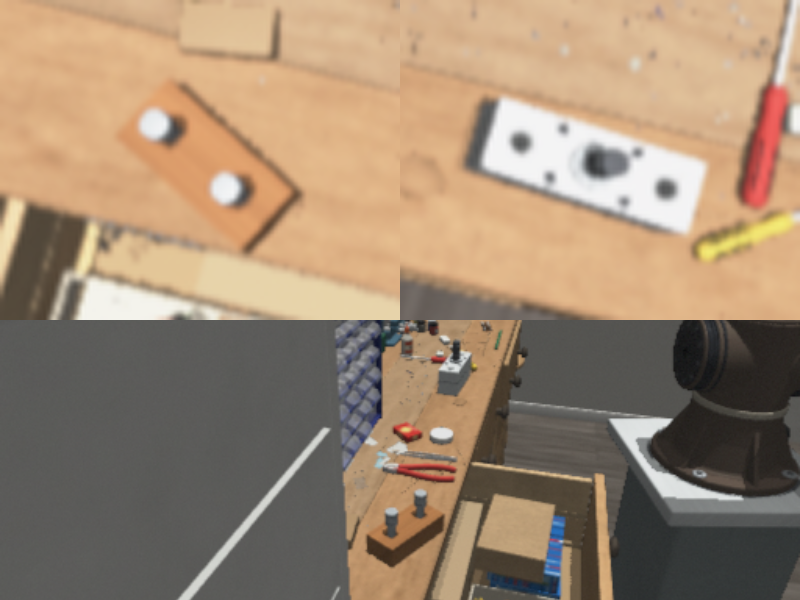

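Call:
move_arm(
  rows="0 0 10 0 0 0 0.05;0 0 10 0 0 0 0.05;0 0 10 0 0 0 0.05;0 0 10 0 0 0 0.05;0 0 10 0 0 0 0.05;0 0 10 0 0 0 0.05;0 0 10 0 0 0 0.05;0 0 10 0 0 0 0.05",
)

```text
t: 1.15
eef_pos: [0.2307, 0.6342, 0.2342]
ee_rot: [3.142, -0.001, -1.751]
force: [-0.3, 0.0, 0.7]
width: 0.0502
gripper_force: 0.0
```

```bash
cat >> h.py <<'E'
def go(target,psi=None):
    "report shift (tool axes) and turn needed"
    s,T=tool(); d=T[:3,:3].T@(np.array(target)-T[:3,3]); print('pos',np.round(s['eef_pos'],4),'psi',np.degrees(s['ee_rot']).round(2),'q',np.round(s['q'],2),'F',np.round(s['force'],1),'w',np.round(s['width'],4))
    print('tool shift',d.round(4), 'turn z', None if psi is None else round(-(psi-np.degrees(s['ee_rot'][2])),2))
E
python3 - <<'E'
from h import *
go([.558,.232,.2],-132)
z=np.load('top0.npz'); p,d,K,W=[z[k] for k in 'pdKW']; C=cloud(d,K,W)
m=(C[...,2]>.02)&(C[...,1]<.17)&(C[...,1]>-.25)&(C[...,0]>.3)&(C[...,2]<.6)
for y in np.arange(-.25,.17,.05):
    k=m&(abs(C[...,1]-y)<.02)&(C[...,2]>.15); print(round(y,2), C[k][:,0].min().round(3) if k.any() else None)
E
```

```text
pos [0.2307 0.6342 0.2342] psi [ 1.7999e+02 -4.0000e-02 -1.0032e+02] q [ 1.51  0.36  0.01 -0.   -1.22 -1.69] F [-0.3  0.   0.7] w 0.0502
tool shift [ 0.337  -0.3941  0.0344] turn z 31.68
-0.25 0.631
-0.2 0.639
-0.15 0.605
-0.1 0.609
-0.05 0.623
-0.0 0.635
0.05 0.651
0.1 0.665
0.15 0.684
```

Call:
move_arm(
  rows="0 0 10.6 0 0 0 0.05;0 0 10.6 0 0 0 0.05;0 0 10.5 0 0 0 0.05;0 0 0 0.01 -0.055 0 0.05;0 0 0 0.01 -0.055 0 0.05;0 0 0 0.01 -0.055 0 0.05;0 0 0 0.01 -0.055 0 0.05;0 0 0 0.01 -0.055 0 0.05",
)

```text
t: 2.15
eef_pos: [0.4036, 0.4125, 0.2345]
ee_rot: [-3.142, -0.0, -2.298]
force: [0.6, 1.1, 0.6]
width: 0.0499
gripper_force: 0.0
```

Call:
move_arm(
  rows="0 0 0 0.01 -0.055 0.01 0.05;0 0 0 0.01 -0.055 0.01 0.05;0 0 0 0.01 -0.055 0.01 0.05;0 0 0 0.01 -0.055 0 0.05;0 0 0 0 -0.02 0 0.05;0 0 0 0 0 0 0.05;0 0 0 0 0 0 0.05",
)

```text
t: 3.02
eef_pos: [0.555, 0.2252, 0.2044]
ee_rot: [3.141, -0.0, -2.298]
force: [0.4, 0.9, 0.3]
width: 0.05
gripper_force: 0.0
```

```bash
python3 - <<'E'
from h import *
go([.558,.232,.2],-132)
p,d,K,W=grab('wrist'); cv2.imwrite('pics/w1.png',p); np.savez('w1.npz',p=p,d=d,K=K,W=W)
C=cloud(d,K,W)
m=((C[...,2]>.055)&(C[...,2]<.08)&(C[...,0]>.45)&(C[...,0]<.65)&(C[...,1]>.15)&(C[...,1]<.3)).astype(np.uint8)
n,l,st,c=cv2.connectedComponentsWithStats(m)
for i in range(1,n):
    if st[i,4]>80:
        P=C[l==i]; zt=np.median(P[:,2]); print(st[i],c[i].round(1),P.mean(0).round(4),zt.round(4),ray(c[i],.068,K,W).round(4), ((P[:,:2].max(0)+P[:,:2].min(0))/2).round(4))
m=(C[...,2]>.022)&(C[...,2]<.036)&(abs(C[...,0]-.558)<.1)&(abs(C[...,1]-.232)<.1)
print('rack',cv2.minAreaRect((C[m][:,:2]*1000).astype(np.float32)),np.median(C[m][:,2]))
E
```

```text
pos [0.555  0.2252 0.2044] psi [ 1.7999e+02 -1.0000e-02 -1.3167e+02] q [ 0.71  0.26 -0.21 -0.   -1.11 -1.44] F [0.4 0.9 0.3] w 0.05
tool shift [-0.007   0.0023  0.0044] turn z 0.33
[245 149  20  23 354] [254.5 160.1] [0.5401 0.2106 0.0662] 0.0668 [0.5399 0.2103 0.068 ] [0.5407 0.2113]
[245 211  19  22 330] [253.8 222. ] [0.5798 0.2545 0.0656] 0.0668 [0.5791 0.2538 0.068 ] [0.5806 0.2556]
rack ((560.9120483398438, 233.68382263183594), (110.33656311035156, 50.08992385864258), 47.82138442993164) 0.029100705348746647
```

View pics/w1.png

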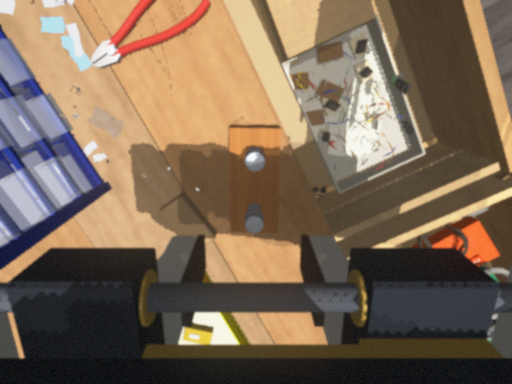

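The wrist view shows the pins at (254,160) and (254,222) on the rack, aligned with the tool. The measured spacing (60 mm), heights and rack size (110 x 50) all agree with the task text.

Call:
move_arm(
  rows="0 0 0.5 0.0203 0.0014 0 0.05;0 0 0 0 0 0.04 0.05;0 0 0 0 0 0.04 0.05;0 0 0 0 0 0.04 0.05;0 0 0 0 0 0.015 0.05;0 0 0 0 0 0 0.05;0 0 0 0 0 0 0.05",
  squeeze=20,
)

```text
t: 3.95
eef_pos: [0.5418, 0.2114, 0.0711]
ee_rot: [-3.141, 0.002, -2.306]
force: [0.1, -0.3, 0.6]
width: 0.0501
gripper_force: 0.0
```

```bash
python3 - <<'E'
from h import *
go([.5405,.2110,.056],-132.2)
E
```

```text
pos [0.5418 0.2114 0.0711] psi [-1.7996e+02  1.3000e-01 -1.3214e+02] q [ 0.71  0.36 -0.4   0.   -0.81 -1.44] F [ 0.1 -0.3  0.6] w 0.0501
tool shift [0.0011 0.0007 0.0151] turn z 0.06
```

Call:
move_arm(
  rows="0 0 0 0.001 0.0005 0.015 0.05;0 0 0 0 0 0 0.05;0 0 0 0 0 0 0.01;0 0 0 0 0 0 0.01;0 0 0 0 0 0 0.01;0 0 0 0 0 0 0.01;0 0 0 0 0 0 0.01",
  squeeze=20,
)

```text
t: 4.82
eef_pos: [0.54, 0.21, 0.0547]
ee_rot: [-3.141, 0.0, -2.307]
force: [-0.4, 1.1, 1.0]
width: 0.0177
gripper_force: 20.0
```

Call:
move_arm(
  rows="0 0 0 0 0 -0.03 0.01;0 0 0 0 0 -0.06 0.01;0 0 0 0 0 -0.06 0.01;0 0 0 0.04 0.004 0 0.01;0 0 0 0.04 0.004 0 0.01;0 0 0 0.04 0.004 0 0.01;0 0 0 0.04 0.004 0 0.01;0 0 0 0 0 0 0.01",
)

```text
t: 5.82
eef_pos: [0.4187, 0.1006, 0.2049]
ee_rot: [3.141, 0.001, -2.308]
force: [1.0, 0.9, -0.6]
width: 0.0174
gripper_force: 20.0
```

Call:
move_arm(
  rows="0 0 0 0.037 -0.033 0 0.01;0 0 0 0.037 -0.033 0 0.01;0 0 0 0.037 -0.033 0 0.01;0 0 0 0.037 -0.033 0 0.01;0 0 0 0.032 -0.039 0 0.01;0 0 0 0.032 -0.039 0 0.01;0 0 0 0.032 -0.039 0 0.01;0 0 0 0.032 -0.039 0 0.01",
)

```text
t: 6.82
eef_pos: [0.4495, -0.2977, 0.2044]
ee_rot: [-3.141, 0.0, -2.307]
force: [0.7, 0.8, 0.1]
width: 0.0175
gripper_force: 20.0
```

Call:
move_arm(
  rows="0 0 -7.7 0 0 0 0.01;0 0 -7.7 0 0 0 0.01;0 0 -7.7 0 0 0 0.01;0 0 0 0 0 0 0.01;0 0 0 0 0 0 0.01",
)

```text
t: 7.45
eef_pos: [0.449, -0.2957, 0.2044]
ee_rot: [3.141, -0.0, -1.907]
force: [0.2, -0.4, -0.7]
width: 0.0171
gripper_force: 20.0
```

```bash
python3 - <<'E'
from h import *
go([.448,-.33,.2],-109)
p,d,K,W=grab('wrist'); cv2.imwrite('pics/w2.png',p); np.savez('w2.npz',p=p,d=d,K=K,W=W)
C=cloud(d,K,W); 
m=(C[...,2]>.048)&(C[...,2]<.064)&(abs(C[...,0]-.448)<.1)&(abs(C[...,1]+.33)<.1)
print('block',cv2.minAreaRect((C[m][:,:2]*1000).astype(np.float32)),np.median(C[m][:,2]))
m=(C[...,2]>.095)&(C[...,2]<.11)&(abs(C[...,0]-.448)<.04)&(abs(C[...,1]+.33)<.04)
P=C[m];print('gauge top',P.mean(0),np.median(P[:,2]),(P.max(0)+P.min(0))/2)
E
```

```text
pos [ 0.449  -0.2957  0.2044] psi [ 179.99   -0.   -109.24] q [-0.22  0.16 -0.34  0.   -1.08 -0.12] F [ 0.2 -0.4 -0.7] w 0.0171
tool shift [ 0.0327 -0.0104  0.0044] turn z -0.24
block ((449.9629821777344, -330.4574279785156), (130.40750122070312, 44.06361389160156), 70.97161102294922) 0.055208918999350015
gauge top [ 0.44929777 -0.33129194  0.10165352] 0.1019928272727898 [ 0.44934501 -0.3307475   0.09961472]
```

View pics/w2.png

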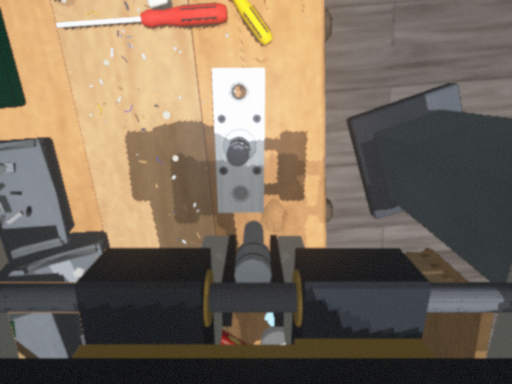

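The pin is held upright at about (254,250). The block is below it, with holes at (238,91) and (240,193) and the gauge handle at (238,150).

```bash
python3 - <<'E'
from h import *
z=np.load('w2.npz'); p,d,K,W=[z[k] for k in 'pdKW']; C=cloud(d,K,W); g=cv2.cvtColor(p,cv2.COLOR_BGR2GRAY)
for c in((238,91),(240,193)):
    u,v=c; w=g[v-13:v+14,u-13:u+14]; med=np.median(w); m=(w<med*.8).astype(np.uint8)
    n,l,st,cc=cv2.connectedComponentsWithStats(m); i=l[13,13] or 1+np.argmax(st[1:,4]); q=cc[i]+[u-13,v-13]
    print(med,q.round(1),st[i],ray(q,.056,K,W).round(4))
u=np.radians(70.97); 
for k in(1,-1): print('from block',(np.array([.44996,-.33046])+k*.046*np.array([np.cos(u),np.sin(u)])).round(4))
s,T=tool(); L=(C-T[:3,3])@T[:3,:3]
m=(abs(L[...,0])<.03)&(abs(L[...,1])<.015)&(L[...,2]>.0)&(L[...,2]<.06)
v,uu=np.where(m); sel=v<260
P=L[m]
for a,b in((.005,.012),(.014,.022),(.022,.03),(.03,.038),(.038,.05)):
    k=(P[:,2]>a)&(P[:,2]<b)
    if k.any(): print(a,k.sum(),'x max',np.percentile(P[k,0],98).round(4),'y range',P[k,1].min().round(4),P[k,1].max().round(4))
print('zmax',P[:,2].max())
E
```

```text
250.0 [238.6  91.2] [  6   5  16  17 195] [ 0.4345 -0.3743  0.056 ]
139.0 [240.2 192.7] [  6   6  15  14 151] [ 0.4643 -0.2879  0.056 ]
from block [ 0.465 -0.287]
from block [ 0.435  -0.3739]
0.005 124 x max 0.0099 y range -0.0127 0.0117
0.014 96 x max 0.0044 y range -0.0058 0.0055
0.022 117 x max 0.0045 y range -0.0061 0.0057
0.03 105 x max 0.0044 y range -0.0061 0.0059
0.038 41 x max 0.0044 y range -0.0057 0.0055
zmax 0.04211212894152198
```

```bash
python3 - <<'E'
from h import *
go([.4643,-.2887,.115],-109.03)
E
```

```text
pos [ 0.4489 -0.2957  0.2044] psi [ 179.99   -0.   -109.21] q [-0.22  0.16 -0.34 -0.   -1.08 -0.12] F [-0.2 -0.2 -0.9] w 0.0169
tool shift [-0.0117 -0.0122  0.0894] turn z -0.18
```

Call:
move_arm(
  rows="0 0 -0.2 -0.0117 -0.0122 0 0.01;0 0 0 0 0 0.04 0.01;0 0 0 0 0 0.03 0.01;0 0 0 0 0 0.018 0.01;0 0 0 0 0 0 0.01;0 0 0 0 0 0 0.01",
)

```text
t: 8.25
eef_pos: [0.465, -0.2887, 0.1173]
ee_rot: [-3.141, -0.0, -1.9]
force: [-0.6, -0.3, -0.6]
width: 0.0171
gripper_force: 20.0
```

```bash
python3 - <<'E'
from h import *
go([.4643,-.2887,.067],-109.03)
p,d,K,W=grab('wrist'); p=p[120:270,170:340]; cv2.imwrite('pics/w3.png',cv2.resize(p,None,fx=4,fy=4,interpolation=cv2.INTER_CUBIC))
E
```

```text
pos [ 0.465  -0.2887  0.1173] psi [-1.7994e+02 -1.0000e-02 -1.0887e+02] q [-0.2   0.26 -0.43  0.   -0.88 -0.13] F [-0.6 -0.3 -0.6] w 0.0171
tool shift [0.0002 0.0007 0.0503] turn z 0.16
```

View pics/w3.png

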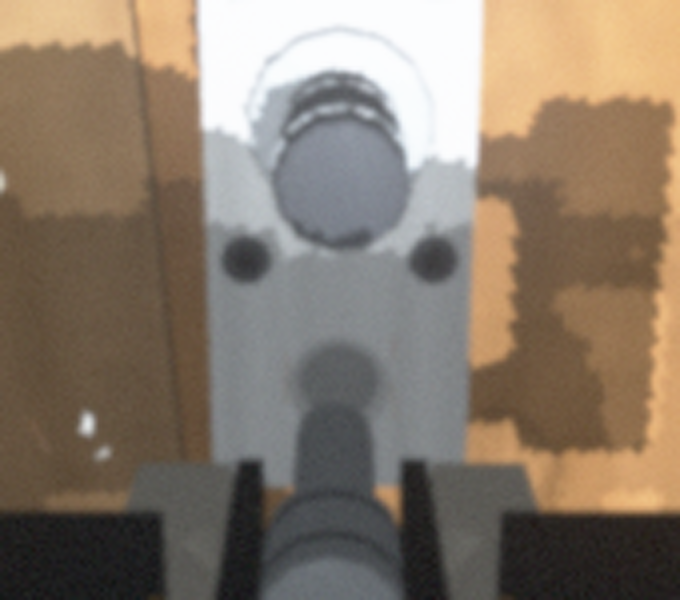

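The pin foot at crop (335,440) lines up with the hole at (340,380), within about 1 mm.

Call:
move_arm(
  rows="0 0 0 0 0.0007 0.008 0.01;0 0 0 0 0 0.008 0.01;0 0 0 0 0 0.006 0.01;0 0 0 0 0 0.004 0.01;0 0 0 0 0 0 0.01",
)

```text
t: 8.93
eef_pos: [0.4633, -0.2884, 0.0902]
ee_rot: [3.141, -0.0, -1.9]
force: [-0.6, -0.4, 0.4]
width: 0.0173
gripper_force: 20.0
```

Call:
move_arm(
  rows="0 0 0 0 0 0.006 0.01;0 0 0 0 0 0.006 0.01;0 0 0 0 0 0.006 0.01;0 0 0 0 0 0.004 0.01;0 0 0 0 0 0 0.01;0 0 0 0 0 0 0.01",
)

```text
t: 9.68
eef_pos: [0.4633, -0.2885, 0.0686]
ee_rot: [3.142, -0.0, -1.9]
force: [0.2, -0.0, -1.0]
width: 0.0174
gripper_force: 20.0
```

Call:
move_arm(
  rows="0 0 0 0 0 0 0.04;0 0 0 0 0 0 0.04;0 0 0 0 0 0 0.04;0 0 0 0 0 -0.02 0.04;0 0 0 0 0 -0.05 0.04;0 0 0 0 0 -0.06 0.04;0 0 0 0 0 0 0.04;0 0 0 0 0 0 0.04",
)

```text
t: 10.68
eef_pos: [0.463, -0.2882, 0.1986]
ee_rot: [-3.141, 0.001, -1.901]
force: [-0.4, -0.8, -1.4]
width: 0.04
gripper_force: 0.0
```

```bash
python3 - <<'E'
from h import *
go([.42,-.10,.2],-109.03)
for n in('wrist','top'):
    p,d,K,W=grab(n); C=cloud(d,K,W)
    for nm,c,r in(('left',(.4648,-.2875),.02),('right',(.4347,-.374),.02),('gauge',(.45,-.3305),.02)):
        k=(np.hypot(C[...,0]-c[0],C[...,1]-c[1])<r)&(C[...,2]>.06)&(C[...,2]<.13); 
        if k.sum()>5: 
            P=C[k]; q=P[P[:,2]>np.percentile(P[:,2],50)]; print(n,nm,k.sum(),np.percentile(P[:,2],90).round(4),q.mean(0).round(4))
E
```

```text
pos [ 0.463  -0.2882  0.1986] psi [-1.7998e+02  3.0000e-02 -1.0890e+02] q [-0.2   0.17 -0.33 -0.   -1.07 -0.13] F [-0.4 -0.8 -1.4] w 0.04
tool shift [-0.1641  0.1017 -0.0014] turn z 0.13
wrist left 420 0.0779 [ 0.4639 -0.2873  0.0775]
wrist gauge 777 0.1027 [ 0.4497 -0.3307  0.1022]
top left 11 0.0776 [ 0.4556 -0.2849  0.0771]
```

Call:
move_arm(
  rows="0 0 0 -0.041 0.0255 0 0.04;0 0 0 -0.041 0.0255 0 0.04;0 0 0 -0.041 0.0255 0 0.04;0 0 0 -0.041 0.0255 0 0.04;0 0 7.8 0 0 0 0.045;0 0 7.8 0 0 0 0.045;0 0 7.7 0 0 0 0.045",
)

```text
t: 11.65
eef_pos: [0.4192, -0.1, 0.1974]
ee_rot: [3.14, -0.002, -2.311]
force: [0.0, -0.3, -0.8]
width: 0.045
gripper_force: 0.0
```

Call:
move_arm(
  rows="0 0 0 -0.037 0.0335 0 0.045;0 0 0 -0.037 0.0335 0 0.045;0 0 0 -0.037 0.0335 0 0.045;0 0 0 -0.037 0.0335 0 0.045;0 0 0 -0.055 -0.004 0 0.045;0 0 0 -0.055 -0.004 0 0.045;0 0 0 -0.055 -0.004 0 0.045;0 0 0 -0.03 -0.002 0 0.045",
)

```text
t: 12.65
eef_pos: [0.5623, 0.2358, 0.1961]
ee_rot: [3.141, -0.004, -2.307]
force: [-1.0, -0.6, -0.2]
width: 0.0448
gripper_force: 0.0
```

Call:
move_arm(
  rows="0 0 0 0 0 0 0.045;0 0 0 0 0 0 0.045",
)

```text
t: 12.9
eef_pos: [0.5605, 0.2338, 0.1971]
ee_rot: [3.141, -0.003, -2.307]
force: [0.1, -1.1, -0.4]
width: 0.0451
gripper_force: 0.0
```

```bash
python3 - <<'E'
from h import *
go([.5807,.2557,.0555],-132.2)
p,d,K,W=grab('wrist'); C=cloud(d,K,W)
k=(np.hypot(C[...,0]-.58,C[...,1]-.255)<.02)&(C[...,2]>.05)&(C[...,2]<.08);P=C[k]
if k.any(): print(k.sum(),P.mean(0).round(4),((P.max(0)+P.min(0))/2).round(4), np.median(P[:,2]))
E
```

```text
pos [0.5605 0.2338 0.1971] psi [ 1.7997e+02 -1.7000e-01 -1.3219e+02] q [ 0.72  0.28 -0.19 -0.   -1.1  -1.45] F [ 0.1 -1.1 -0.4] w 0.0451
tool shift [-0.0302 -0.0004  0.1415] turn z 0.01
392 [0.5796 0.2541 0.0643] [0.5809 0.2553 0.0597] 0.06659744383131605
```

Call:
move_arm(
  rows="0 0 0 -0.0302 -0.0004 0 0.045;0 0 0 0 0 0.04 0.045;0 0 0 0 0 0.04 0.045;0 0 0 0 0 0.04 0.045;0 0 0 0 0 0.012 0.045;0 0 0 0 0 0 0.045;0 0 0 0 0 0 0.045",
)

```text
t: 13.82
eef_pos: [0.5828, 0.2572, 0.0685]
ee_rot: [-3.141, 0.003, -2.307]
force: [0.0, -0.2, 0.2]
width: 0.0446
gripper_force: 0.0
```

```bash
python3 - <<'E'
from h import *
go([.5807,.2557,.0555],-132.2)
E
```

```text
pos [0.5828 0.2572 0.0685] psi [-1.7996e+02  1.5000e-01 -1.3217e+02] q [ 0.72  0.44 -0.28  0.   -0.85 -1.46] F [ 0.  -0.2  0.2] w 0.0446
tool shift [0.0026 0.0006 0.013 ] turn z 0.03
```

Call:
move_arm(
  rows="0 0 0 0.001 0.0003 0.013 0.045;0 0 0 0 0 0 0.045;0 0 0 0 0 0 0.01;0 0 0 0 0 0 0.01;0 0 0 0 0 0 0.01;0 0 0 0 0 0 0.01;0 0 0 0 0 0 0.01",
  squeeze=20,
)

```text
t: 14.7
eef_pos: [0.5811, 0.2561, 0.0537]
ee_rot: [-3.142, 0.0, -2.307]
force: [0.3, 0.1, 1.4]
width: 0.0172
gripper_force: 20.0
```

Call:
move_arm(
  rows="0 0 0 0 0 -0.03 0.01;0 0 0 0 0 -0.06 0.01;0 0 0 0 0 -0.06 0.01;0 0 0 0.056 0.0036 0 0.01;0 0 0 0.056 0.0036 0 0.01;0 0 0 0.056 0.0036 0 0.01;0 0 0 0.056 0.0036 0 0.01;0 0 0 0 0 0 0.01",
)

```text
t: 15.7
eef_pos: [0.4172, 0.0974, 0.2039]
ee_rot: [3.141, 0.001, -2.308]
force: [0.2, 0.2, -0.9]
width: 0.0173
gripper_force: 20.0
```

Call:
move_arm(
  rows="0 0 0 0.037 -0.0335 0 0.01;0 0 0 0.037 -0.0335 0 0.01;0 0 0 0.037 -0.0335 0 0.01;0 0 0 0.037 -0.0335 0 0.01;0 0 0 0.032 -0.039 0 0.01;0 0 0 0.032 -0.039 0 0.01;0 0 0 0.032 -0.039 0 0.01;0 0 0 0.032 -0.039 0 0.01",
)

```text
t: 16.7
eef_pos: [0.4501, -0.3014, 0.2035]
ee_rot: [-3.141, 0.0, -2.307]
force: [0.5, 0.8, -0.2]
width: 0.0173
gripper_force: 20.0
```

Call:
move_arm(
  rows="0 0 -7.8 0 0 0 0.01;0 0 -7.7 0 0 0 0.01;0 0 -7.7 0 0 0 0.01;0 0 0 0 0 0 0.01;0 0 0 0 0 0 0.01",
)

```text
t: 17.32
eef_pos: [0.4497, -0.2995, 0.2034]
ee_rot: [3.141, -0.0, -1.905]
force: [-0.1, 0.5, -1.2]
width: 0.0175
gripper_force: 20.0
```

```bash
python3 - <<'E'
from h import *
p,d,K,W=grab('wrist'); cv2.imwrite('pics/w4.png',p); C=cloud(d,K,W); g=cv2.cvtColor(p,cv2.COLOR_BGR2GRAY)
m=(C[...,2]>.048)&(C[...,2]<.064)&(abs(C[...,0]-.448)<.1)&(abs(C[...,1]+.33)<.1)
print('block',cv2.minAreaRect((C[m][:,:2]*1000).astype(np.float32)),np.median(C[m][:,2]))
q=W[:3,:3].T@(np.array([.4347,-.374,.056])-W[:3,3]); u,v=np.round([K[0,0]*q[0]/q[2]+K[0,2],K[1,1]*q[1]/q[2]+K[1,2]]).astype(int)
w=g[v-13:v+14,u-13:u+14]; n,l,st,cc=cv2.connectedComponentsWithStats((w<np.median(w)*.8).astype(np.uint8)); i=l[13,13] or 1+np.argmax(st[1:,4]); q=cc[i]+[u-13,v-13]
h=ray(q,.056,K,W); print(q,st[i],h.round(4))
s,T=tool(); L=(C-T[:3,3])@T[:3,:3]
m=(abs(L[...,0])<.03)&(abs(L[...,1])<.015)&(L[...,2]>.0)&(L[...,2]<.06); P=L[m]
for a,b in((.014,.022),(.03,.038),(.038,.05)):
    k=(P[:,2]>a)&(P[:,2]<b); print(a,k.sum(),'x max',np.percentile(P[k,0],98).round(4),'y',P[k,1].min().round(4),P[k,1].max().round(4))
go([.435,-.3743,.115],-109.03)
E
```

```text
block ((449.7395324707031, -330.58648681640625), (130.02340698242188, 44.092655181884766), 71.20491790771484) 0.05524656596656391
[240.98421053  95.36315789] [  6   5  15  16 190] [ 0.4346 -0.3742  0.056 ]
0.014 108 x max 0.0062 y -0.0058 0.0054
0.03 107 x max 0.0061 y -0.0063 0.0053
0.038 29 x max 0.0061 y -0.0063 0.0054
pos [ 0.4496 -0.2995  0.2035] psi [ 179.99   -0.   -109.11] q [-0.22  0.16 -0.33  0.   -1.08 -0.11] F [-0.8  1.9 -1. ] w 0.0175
tool shift [ 0.0755 -0.0107  0.0885] turn z -0.08
```

Call:
move_arm(
  rows="0 0 0 0.0375 -0.005 0 0.01;0 0 0 0.0378 -0.0053 0 0.01;0 0 0 0 0 0 0.01;0 0 0 0 0 0.04 0.01;0 0 0 0 0 0.03 0.01;0 0 0 0 0 0.016 0.01;0 0 0 0 0 0 0.01;0 0 0 0 0 0 0.01",
)

```text
t: 18.38
eef_pos: [0.4355, -0.3743, 0.1188]
ee_rot: [-3.14, -0.0, -1.902]
force: [0.0, 0.5, -0.9]
width: 0.0173
gripper_force: 20.0
```

```bash
python3 - <<'E'
from h import *
go([.4348,-.3741,.067],-109.03)
p,d,K,W=grab('wrist'); p=p[120:270,170:340]; cv2.imwrite('pics/w5.png',cv2.resize(p,None,fx=4,fy=4,interpolation=cv2.INTER_CUBIC))
E
```

```text
pos [ 0.4355 -0.3743  0.1188] psi [-1.7991e+02 -2.0000e-02 -1.0897e+02] q [-0.37  0.3  -0.37  0.   -0.91  0.04] F [ 0.   0.5 -0.9] w 0.0173
tool shift [0.     0.0009 0.0518] turn z 0.06
```

View pics/w5.png

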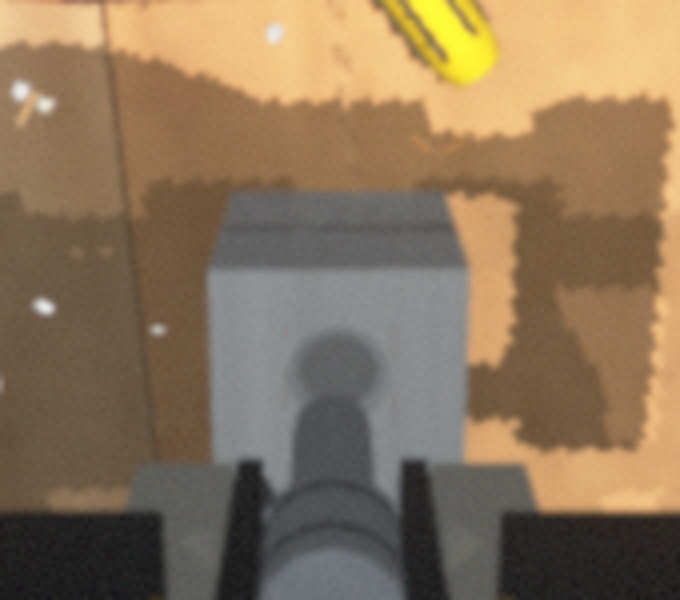

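The pin foot at crop (332,430) sits about 1 mm left of the hole centre at (338,370), the same relation as for the first pin.

Call:
move_arm(
  rows="0 0 0 0 0.0008 0.008 0.01;0 0 0 0 0 0.008 0.01;0 0 0 0 0 0.006 0.01;0 0 0 0 0 0.004 0.01;0 0 0 0 0 0 0.01",
)

```text
t: 19.05
eef_pos: [0.4338, -0.3738, 0.0911]
ee_rot: [3.141, 0.0, -1.902]
force: [-0.2, -0.4, 0.1]
width: 0.0175
gripper_force: 20.0
```

Call:
move_arm(
  rows="0 0 0 0 0 0.006 0.01;0 0 0 0 0 0.006 0.01;0 0 0 0 0 0.006 0.01;0 0 0 0 0 0.004 0.01;0 0 0 0 0 0 0.01;0 0 0 0 0 0 0.01",
)

```text
t: 19.8
eef_pos: [0.4339, -0.3738, 0.0696]
ee_rot: [3.142, -0.0, -1.902]
force: [0.2, 0.2, -0.5]
width: 0.0175
gripper_force: 20.0
```

Call:
move_arm(
  rows="0 0 0 0 0 0 0.04;0 0 0 0 0 0 0.04;0 0 0 0 0 0 0.04;0 0 0 0 0 -0.02 0.04;0 0 0 0 0 -0.05 0.04;0 0 0 0 0 -0.06 0.04;0 0 0 -0.05 0 0 0.045;0 0 0 -0.03 0 0 0.045",
)

```text
t: 20.8
eef_pos: [0.4605, -0.2971, 0.2007]
ee_rot: [-3.139, 0.001, -1.903]
force: [0.6, 0.3, 0.0]
width: 0.0446
gripper_force: 0.0
```

Call:
move_arm(
  rows="0 0 0 0 0 0 0.045;0 0 0 0 0 0 0.045",
)

```text
t: 21.05
eef_pos: [0.46, -0.2982, 0.1997]
ee_rot: [-3.141, -0.0, -1.902]
force: [0.1, -1.1, 0.3]
width: 0.0451
gripper_force: 0.0
```

```bash
python3 - <<'E'
from h import *
p,d,K,W=grab('wrist'); cv2.imwrite('pics/w6.png',p); C=cloud(d,K,W)
for nm,c,a in(('left',(.4648,-.2875),.06),('right',(.4347,-.374),.06),('gauge',(.45,-.3305),.095)):
    k=(np.hypot(C[...,0]-c[0],C[...,1]-c[1])<.02)&(C[...,2]>a)&(C[...,2]<.13); P=C[k]
    if len(P): print(nm,k.sum(),np.percentile(P[:,2],90).round(4),P.mean(0).round(4),((P.max(0)+P.min(0))/2).round(4))
m=(C[...,2]>.048)&(C[...,2]<.064)&(abs(C[...,0]-.448)<.1)&(abs(C[...,1]+.33)<.1)
print('block',cv2.minAreaRect((C[m][:,:2]*1000).astype(np.float32)),np.median(C[m][:,2]))
go([.4496,-.3305,.074],-109)
E
```

```text
left 411 0.0778 [ 0.4635 -0.2891  0.0747] [ 0.4641 -0.2876  0.0695]
right 427 0.078 [ 0.4341 -0.3741  0.0769] [ 0.4342 -0.374   0.0755]
gauge 451 0.1029 [ 0.4495 -0.3313  0.1017] [ 0.4498 -0.3308  0.0995]
block ((449.8567199707031, -330.23443603515625), (129.490478515625, 44.05681610107422), 71.17300415039062) 0.05528740772368351
pos [ 0.4598 -0.2985  0.1995] psi [ 1.7999e+02 -1.0000e-02 -1.0899e+02] q [-0.22  0.18 -0.32  0.   -1.07 -0.11] F [ 0.3 -1.  -0.2] w 0.045
tool shift [ 0.0335 -0.0008  0.1255] turn z 0.01
```

View pics/w6.png

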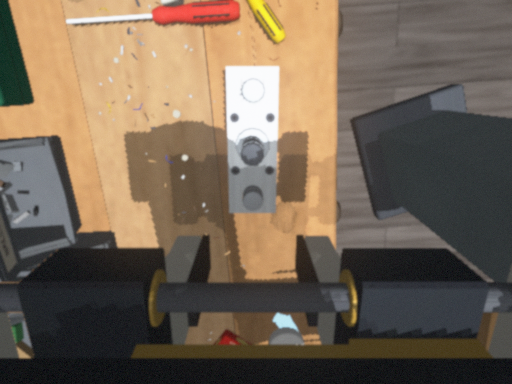

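Both pins are home: heads seen at (252,90) and (252,197), tops at 78 mm. The gauge handle is at (252,150) and the block has not moved. Next is the gauge.

Call:
move_arm(
  rows="0 0 0 0.034 -0.0008 0 0.045;0 0 0 0 0 0 0.045;0 0 0 0 0 0.04 0.045;0 0 0 0 0 0.04 0.045;0 0 0 0 0 0.03 0.045;0 0 0 0 0 0.012 0.045;0 0 0 0 0 0 0.045;0 0 0 0 0 0 0.045",
)

```text
t: 22.1
eef_pos: [0.4505, -0.331, 0.0788]
ee_rot: [-3.14, -0.0, -1.902]
force: [0.1, 1.3, -0.2]
width: 0.0452
gripper_force: 0.0
```

```bash
python3 - <<'E'
from h import *
go([.4497,-.3307,.076],-109)
E
```

```text
pos [ 0.4505 -0.331   0.0788] psi [-1.7989e+02 -1.0000e-02 -1.0898e+02] q [-0.28  0.32 -0.44  0.   -0.8  -0.05] F [ 0.1  1.3 -0.2] w 0.0452
tool shift [-0.      0.0009  0.0028] turn z 0.02
```

Call:
move_arm(
  rows="0 0 0 0 0 0.002 0.045;0 0 0 0 0 0 0.045;0 0 0 0 0 0 0.045",
)

```text
t: 22.48
eef_pos: [0.4498, -0.3306, 0.0759]
ee_rot: [-3.141, 0.0, -1.902]
force: [-0.3, 0.0, 0.7]
width: 0.0453
gripper_force: 0.0
```

```bash
python3 - <<'E'
from h import *
go([.4497,-.3307,.076],-109)
E
```

```text
pos [ 0.4498 -0.3306  0.0759] psi [-179.97    0.   -108.98] q [-0.28  0.32 -0.45  0.   -0.8  -0.05] F [-0.3  0.   0.7] w 0.0453
tool shift [ 0.0001  0.0001 -0.0001] turn z 0.02
```

Settled on target, so I'll close gently and then firm up.

Call:
move_arm(
  rows="0 0 0 0 0 0 0.03;0 0 0 0 0 0 0.022;0 0 0 0 0 0 0.018;0 0 0 0 0 0 0.01;0 0 0 0 0 0 0.01;0 0 0 0 0 0 0.01",
  squeeze=8,
)

```text
t: 23.22
eef_pos: [0.4496, -0.3305, 0.0755]
ee_rot: [3.141, -0.0, -1.902]
force: [-0.4, -0.5, -0.2]
width: 0.0177
gripper_force: 8.0
```

Call:
move_arm(
  rows="0 0 0 0 0 0 0.01;0 0 0 0 0 0 0.01;0 0 0 0 0 0 0.01",
  squeeze=25,
)

```text
t: 23.6
eef_pos: [0.4496, -0.3305, 0.0755]
ee_rot: [3.141, 0.0, -1.902]
force: [-1.0, 1.0, 0.8]
width: 0.0179
gripper_force: 25.0
```

Call:
move_arm(
  rows="0 0 0 0 0 -0.004 0.01;0 0 0 0 0 -0.004 0.01;0 0 0 0 0 -0.004 0.01;0 0 0 0 0 0 0.01;0 0 0 0 0 0 0.01",
)

```text
t: 24.22
eef_pos: [0.4496, -0.3305, 0.0876]
ee_rot: [-3.142, 0.0, -1.902]
force: [0.8, -0.3, -1.3]
width: 0.0175
gripper_force: 25.0
```

Call:
move_arm(
  rows="0 0 0 0 0 -0.004 0.01;0 0 0 0 0 -0.004 0.01;0 0 0 0 0 -0.004 0.01;0 0 0 0 0 -0.001 0.01;0 0 0 0 0 0 0.01;0 0 0 0 0 0 0.01;0 0 0 0 0 0 0.01",
)

```text
t: 25.1
eef_pos: [0.4496, -0.3305, 0.1004]
ee_rot: [3.141, 0.0, -1.902]
force: [0.7, -0.1, -1.5]
width: 0.0177
gripper_force: 25.0
```

```bash
python3 - <<'E'
from h import *
go([.4496,-.3305,.1005],-109)
p,d,K,W=grab('wrist'); C=cloud(d,K,W); a=p
for n,Q in(('wrist',(p,d,K,W)),('top',grab('top')),('side',grab('side'))):
    p,d,K,W=Q; C=cloud(d,K,W)
    m=(C[...,2]>.048)&(C[...,2]<.064)&(abs(C[...,0]-.448)<.1)&(abs(C[...,1]+.33)<.1)
    if m.sum()>30: print(n,m.sum(),cv2.minAreaRect((C[m][:,:2]*1000).astype(np.float32)),np.median(C[m][:,2]))
    if n=='side':
        q=np.linalg.inv(W)@np.array([.45,-.33,.08,1]); u,v=(K[:2,:2]@(q[:2]/q[2])+K[:2,2]).astype(int); print(u,v,d[v,u],q[2])
        b=cv2.resize(p[max(0,v-25):v+25,u-34:u+34],None,fx=8,fy=8,interpolation=cv2.INTER_CUBIC)
c=cv2.resize(a[120:384,130:380],(379,400))
cv2.imwrite('pics/w7.png',np.hstack([c,cv2.resize(b,(400,400*b.shape[0]//b.shape[1]))if 0 else cv2.copyMakeBorder(cv2.resize(b,(420,309)),0,91,0,0,cv2.BORDER_CONSTANT)]))
E
```

```text
pos [ 0.4496 -0.3305  0.1004] psi [ 179.98    0.   -108.99] q [-0.28  0.29 -0.42 -0.   -0.86 -0.05] F [ 0.7 -0.1 -1.5] w 0.0177
tool shift [-0.     -0.     -0.0001] turn z 0.01
wrist 6769 ((440.5517272949219, -357.52825927734375), (73.21380615234375, 44.13527297973633), 71.1756591796875) 0.05518886120156738
top 46 ((440.48016357421875, -308.5025634765625), (15.15743350982666, 17.242351531982422), 83.07654571533203) 0.05626409058317383
side 154 ((448.9831237792969, -327.9384765625), (131.63267517089844, 43.934627532958984), 71.24263763427734) 0.054639572892225874
291 146 1.2736573 1.2795226059479123
```

View pics/w7.png

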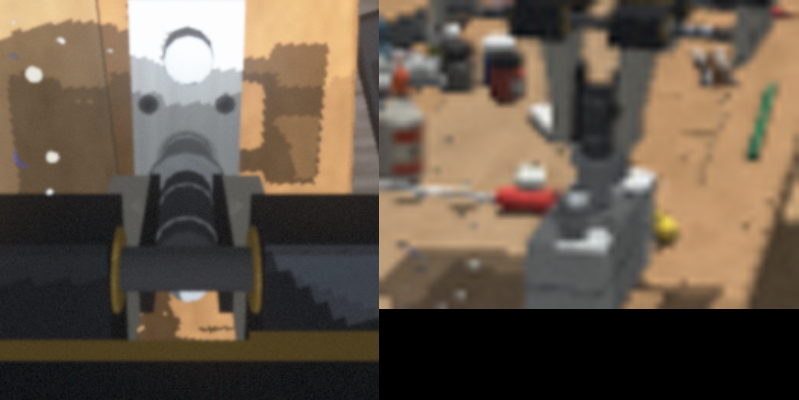

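The left crop shows the gauge gripped and raised, with the pin head at (188,55). The right crop shows the raised collar and shank above the block, with both pins seated. One last check for slip using the collar height.

```bash
python3 - <<'E'
from h import *
p,d,K,W=grab('wrist'); C=cloud(d,K,W); r=np.hypot(C[...,0]-.4497,C[...,1]+.3306)
k=(r<.0145)&(r>.010)&(C[...,2]>.06)&(C[...,2]<.1); z=C[k][:,2]; print(k.sum(),np.histogram(z,np.arange(.06,.1001,.004)))
p,d,K,W=grab('side'); C=cloud(d,K,W); r=np.hypot(C[...,0]-.4497,C[...,1]+.3306)
k=(r<.017)&(C[...,2]>.058)&(C[...,2]<.11); v,u=np.where(k)
for row in np.unique(v): print(row,(v==row).sum(),C[row,u[v==row],2].mean().round(4),end='; ')
E
```

```text
506 (array([  8,   4,   2,   0,   2,  63, 351,   2,  28,  46]), array([0.06 , 0.064, 0.068, 0.072, 0.076, 0.08 , 0.084, 0.088, 0.092,
       0.096, 0.1  ]))
140 6 0.1081; 141 7 0.104; 142 7 0.1; 143 8 0.0971; 144 7 0.0936; 145 7 0.0883; 146 9 0.0852; 147 8 0.0837; 148 6 0.0796; 149 6 0.0749; 150 6 0.0706; 151 6 0.0674; 152 4 0.0636; 153 3 0.0594;
```

The collar top measures about 86 mm, which is 25 mm above its start height of 61 mm, so the gauge has not slipped.

```bash
python3 -c "
from station import arm
print(arm.job_done())"
```

```text
the job is handed in; nothing more can be done
None
```

I put both dowel pins fully home, then drew the gauge straight up 25 mm and still held it there when I handed the job in; the block had not moved, and the arm clock read about 25 s of the 72 s allowed.

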